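Find the rocking corner of the microscope plate and press its shim flat

ROBOT

A 6-joint arm with a two-finger parallel gripper is mounted at the origin on the work surface. World frame = base frame: x ahead of the robot, y to its left, z up, the work surface at z = 0. Lengths are in m, angles in rad, forces in N, time in s.
With the tool pointing down it reaches from about 0.4 to 0.825 m from the base axis. Payload 7 kg.
Tool frame: the origin (TCP) lies midway between the tips of the shut fingers; the grasp point (between the pads) lies hold_point_z behind it (hold_point_z is the distance from the TCP to the grasp point, in m); z points along the fingers, y is the line along which they close (so a half turn about z gives the same grasp; the last joint's range is limited). The gripper opens to 88 mm and grips with 3 to 60 N. Pads are 19 mm wide; open, the fingers measure 130 mm over their backs; the gripper's body (78 mm by 193 mm) begins 47 mm behind the grasp point.
Start: joints at [1.576, 0.359, 0.012, 0, -1.224, -0.288], TCP at [0.188, 0.648, 0.227] pointing down, gripper open.
Joint ranges: [-3.07, 3.07], [-1.43, 2.12], [-1.02, 1.25], [-3.03, 1.67], [-3.05, -0], [-3.03, 3.03]. Speed limits (rad/s): [2.39, 2.39, 3.01, 3.14, 3.14, 3.14].

INTERFACE

Orientations are given as [roll, pitch, yaw] about the fixed x, y, z axes, in that order (R = Rz(yaw) Ry(pitch) Rx(roll)).
In Python, from station import * gives the robot as it stands.
- The arm moves only by the tool apply_moves, never from a script. Its argument "steps" is a list of rows, each an object with "translation": the shift along the world's x, y, z scaled (see below), a list of three; "rotation": the turn, a rotation vector about the world's x, y, z scaled (see below), a list of three. A call has exactly 10 rows; each row is the pose to reach, as a shift and turn from the pose commanded when the call began; what a row does not reach only later rows make up. The controller multiplies each number of a shift by 250 mm and each number of a turn by 30 degrees. A row lasts 1/12 s, in which the tool goes at most 41.7 mm and 7.16 degrees, less where a joint would pass 70% of its speed; a pose out of reach is approached as far as the arm can. A call with a number of a shift or a turn outside -1 to 1 is refused whole. A call with a gripper value outside its range is refused whole. "jaw" is the closure, from -1 (fully open) to 1 (shut), so that 0 is half open, set as the call begins (left out, the last holds). The fingers move at their own pace and stop on an object; "newtons" is the grip in N (left out, the last holds). Time passes only in rows, so rows that repeat a pose let the fingers close, or fill a call up. It gives the time, the measured TCP pose, the force, the opening and the grip force at its end, in the units of the state.
- get_state(): the state, without advancing time (a new reading comes with each control period).
- grab_frame(name): name is "side" or "top"; returns the picture (420x560x3 uint8, blue, green, red); there is no depth.
- camera_model(name): a dict with "fx", "fy", "cx", "cy" (pixels), "xyz" and "rotation" of the camera in the world. Camera axes: x right, y down, z forward; pixel columns grow to the right and rows downward; lengths in m; the calibration is good to about 2 mm. A picture is of the moment at which its call begins. camera_model takes no time and is no camera call.
- job_done(): hands the job in; it is judged then, once.
The state is a dict: "t": time; "q": joint angles; "qd": joint speeds; "joint_efforts": joint torques, N m; "eef_pos": TCP position; "ee_rot": TCP orientation; "force": force on the tool from outside, world axes, zero at the start; "moment": the same for the moment, N m; "width": finger opening in m; "gripper_force": force on a finger pad.
Only numpy, scipy, OpenCV 4.12 (cv2) and the standard library are available. Lean on these libraries where they do the work, as an engineer would, in place of code of your own. Each camera call takes 0.05 s, during which the arm holds its last target. There are 200 camera calls.

TASK

The dark plate the microscope will stand on rocks at one corner. With the fingertips, press down on the bare plate at its corners, one after another, until you find the one that gives, then press the round shim cap of that corner down until it lies flat on the plate. Leave the other three caps standing, do not lift or shove the plate, and leave the things beside it alone.

Things in the scene. Friction and masses are not known exactly. Their poses are not given: they have to be found in the camera images.
- plate: Loose dark steel plate 230 x 200 x 10 mm, about 3.5 kg, level on four hidden rubber mounts over a fixed grey bed (250 x 220 x 12 mm). Origin: centre of its underside, 32 mm above the bench (top at 42 mm); x along the 230 mm side, away from the robot at yaw 0; z up. Low aluminium disc (80 mm wide, 4 mm high) in the middle. One mount, a different one each time, is soft; this cannot be seen.
- corner_a (a point): Point on the bare top face of the plate at its far left corner (at yaw 0), where to press it; at (98, 83, 10) mm in the plate's frame, 42 mm outward from that corner's shim cap. Over the soft mount it sinks about 6 mm under 7 to 11 N and springs back when released; over a sound mount it moves less than 1.5 mm. A 15 N press tells them apart.
- corner_b (a point): Point on the bare top face of the plate at its far right corner (at yaw 0), where to press it; at (98, -83, 10) mm in the plate's frame, 42 mm outward from that corner's shim cap. Over the soft mount it sinks about 6 mm under 7 to 11 N and springs back when released; over a sound mount it moves less than 1.5 mm. A 15 N press tells them apart.
- corner_c (a point): Point on the bare top face of the plate at its near left corner (at yaw 0), where to press it; at (-98, 83, 10) mm in the plate's frame, 42 mm outward from that corner's shim cap. Over the soft mount it sinks about 6 mm under 7 to 11 N and springs back when released; over a sound mount it moves less than 1.5 mm. A 15 N press tells them apart.
- corner_d (a point): Point on the bare top face of the plate at its near right corner (at yaw 0), where to press it; at (-98, -83, 10) mm in the plate's frame, 42 mm outward from that corner's shim cap. Over the soft mount it sinks about 6 mm under 7 to 11 N and springs back when released; over a sound mount it moves less than 1.5 mm. A 15 N press tells them apart.
- cap_a (a point): Centre of the top of the round steel shim cap at the plate's far left corner: a disc 26 mm across and 4 mm thick on a stem through the plate. Standing, its top is 12 mm above the plate (54 mm above the bench); lying flat, 4 mm above the plate (46 mm above the bench).
- shim_a (a joint): How far the far left shim cap has been pressed down (m): 0 standing, 0.008 flat on the plate. It slides at about 5 N and stays where it is left. Over the soft mount it goes fully flat; over a sound one it stops half way (0.004) and does not come back up. Do not press the corner itself once its shim is flat: a hard press there pushes the shim up again.
- cap_b (a point): Centre of the top of the round steel shim cap at the plate's far right corner: a disc 26 mm across and 4 mm thick on a stem through the plate. Standing, its top is 12 mm above the plate (54 mm above the bench); lying flat, 4 mm above the plate (46 mm above the bench).
- shim_b (a joint): How far the far right shim cap has been pressed down (m): 0 standing, 0.008 flat on the plate. It slides at about 5 N and stays where it is left. Over the soft mount it goes fully flat; over a sound one it stops half way (0.004) and does not come back up. Do not press the corner itself once its shim is flat: a hard press there pushes the shim up again.
- cap_c (a point): Centre of the top of the round steel shim cap at the plate's near left corner: a disc 26 mm across and 4 mm thick on a stem through the plate. Standing, its top is 12 mm above the plate (54 mm above the bench); lying flat, 4 mm above the plate (46 mm above the bench).
- shim_c (a joint): How far the near left shim cap has been pressed down (m): 0 standing, 0.008 flat on the plate. It slides at about 5 N and stays where it is left. Over the soft mount it goes fully flat; over a sound one it stops half way (0.004) and does not come back up. Do not press the corner itself once its shim is flat: a hard press there pushes the shim up again.
- cap_d (a point): Centre of the top of the round steel shim cap at the plate's near right corner: a disc 26 mm across and 4 mm thick on a stem through the plate. Standing, its top is 12 mm above the plate (54 mm above the bench); lying flat, 4 mm above the plate (46 mm above the bench).
- shim_d (a joint): How far the near right shim cap has been pressed down (m): 0 standing, 0.008 flat on the plate. It slides at about 5 N and stays where it is left. Over the soft mount it goes fully flat; over a sound one it stops half way (0.004) and does not come back up. Do not press the corner itself once its shim is flat: a hard press there pushes the shim up again.
- objective: Bystander: brass microscope objective, 29 mm across, 46 mm tall, standing loose on the bench to the left of the plate. Origin: centre of its foot.
- dropper: Bystander: small amber glass bottle with black cap, 40 mm across, 75 mm tall, standing loose to the left of the plate. Origin: centre of its foot.
- slidebox: Bystander: closed slide box, 87 x 37 x 30 mm, lying loose to the right of the plate. Origin: centre of its underside.

How it is judged:
By the outcome, as a careful person would: the job done as asked, in the order asked, and still so for the second after the job is handed in, with the robot touching nothing.
It also fails if it takes over 48 s, if anything falls off the work surface, if the arm or the gripper's body presses on something with over 40 N, if the wrist force passes 120 N, or if a joint passes its speed limit or range.

## Working session

There is one attempt and no reset: what is moved stays moved. The work goes in short steps, Python scripts to look and compute and a tool call to move; the robot and the scene stay as the last step left them, time stands still between calls to the robot, and variables do not carry over. Pictures are saved under pics/ and viewed, at most 10 in all, crops included, and the job is handed in when it is done.

Besides the shell and the picture viewer there is one more tool, called after ">>>" as name(argument=value, ...) on one line, values as JSON. apply_moves: Moves the arm, as the interface text tells. Shifts and turns lie within -1 to 1; 1 stands for 250 mm of shift or 30 degrees of turn. Its arguments: {"type":"object","properties":{"steps":{"type":"array"},"jaw":{"type":"number"},"newtons":{"type":"number"}},"required":["steps"]}

```bash
mkdir -p pics; ls; python3 - <<'E'
from station import *
import cv2
for n in("top","side"):
    cv2.imwrite(f"pics/{n}0.png",grab_frame(n)); print(camera_model(n))
print(get_state())
E
```

```text
pics
{'fx': 475.4130428828301, 'fy': 475.4130428828301, 'cx': 278.7290750278822, 'cy': 202.72647425067504, 'xyz': array([0.43972839, 0.02942084, 0.90538779]), 'rotation': array([-2.98126047,  0.01409578, -1.58499578])}
{'fx': 446.008164492048, 'fy': 446.008164492048, 'cx': 278.4875885746103, 'cy': 218.35250475471796, 'xyz': array([0.25314744, 0.44240441, 0.67143563]), 'rotation': array([-2.40942251, -0.01145702, -2.49186623])}
{'t': 0.1, 'q': array([ 1.57610199e+00,  3.59306360e-01,  1.11665998e-02, -3.29803462e-04,
       -1.22411402e+00, -2.88085998e-01]), 'qd': array([ 0.00117182, -0.0040489 ,  0.002973  ,  0.00080058,  0.0009358 ,
        0.00064238]), 'joint_efforts': array([-9.27743313e-04, -5.84161985e+01,  2.93753761e+01,  7.01524928e+00,
        1.02227210e-02, -4.78085121e-05]), 'eef_pos': array([0.18824859, 0.64776109, 0.22572533]), 'ee_rot': array([ 3.14010717e+00, -1.16849628e-04, -2.82892532e-01]), 'force': array([ 0.2671384 ,  0.35058266, -0.51142014]), 'moment': array([ 0.01291155,  0.00036328, -0.01370591]), 'gripper_force': 0.0, 'width': 0.08758387975814236}
```

View pics/top0.png

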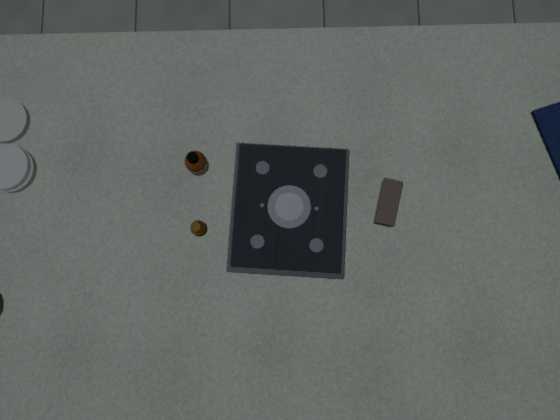

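View pics/side0.png

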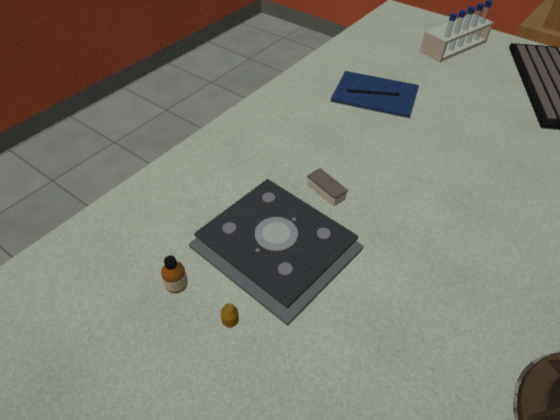

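The top view shows the plate with four standing caps near (262,167), (320,171), (257,241) and (316,245). The bystanders are at (196,162), (199,228) and (388,202). Next I'll measure the caps and the plate outline in both views.

```bash
cat > h.py <<'E'
import numpy as np, cv2
from scipy.spatial.transform import Rotation as R
from station import *
def ray(n,uv,z):
    c=camera_model(n); M=R.from_euler('xyz',c['rotation']).as_matrix()
    d=M@np.array([(uv[0]-c['cx'])/c['fx'],(uv[1]-c['cy'])/c['fy'],1]); p=np.array(c['xyz'])
    return (p+d*(z-p[2])/d[2])[:2]
E
python3 - <<'E'
from h import *
seeds={'top':dict(a=(262,167),b=(320,171),c=(257,241),d=(316,245)),'side':dict(a=(229,228),b=(268,197),c=(285,268),d=(324,233))}
for n in seeds:
    im=cv2.imread(f'pics/{n}0.png'); g=cv2.cvtColor(im,cv2.COLOR_BGR2GRAY); P={}
    for k,(u,v) in seeds[n].items():
        w=g[v-13:v+14,u-13:u+14]; t,m=cv2.threshold(w,0,255,cv2.THRESH_OTSU)
        _,l,s,c=cv2.connectedComponentsWithStats(m); i=l[13,13]
        P[k]=ray(n,c[i]+[u-13,v-13],.052 if n=='side' else .054); print(n,k,s[i],c[i]+[u-13,v-13],P[k].round(4))
    f=(P['a']+P['b']-P['c']-P['d'])/2; L=(P['a']+P['c']-P['b']-P['d'])/2
    print('centre',sum(P.values())/4,'x',np.linalg.norm(f),'y',np.linalg.norm(L),'yaw',np.degrees([np.arctan2(f[1],f[0]),np.arctan2(-L[0],L[1])]))
g=cv2.cvtColor(cv2.imread('pics/top0.png'),cv2.COLOR_BGR2GRAY)
for t in (45,50,55,60,65):
    m=(g<t).astype(np.uint8); m[:130]=0;m[290:]=0;m[:,:222]=0;m[:,360:]=0
    m=cv2.morphologyEx(m,cv2.MORPH_OPEN,np.ones((3,3)))
    c=max(cv2.findContours(m,0,2)[0],key=cv2.contourArea); r=cv2.minAreaRect(c)
    q=np.array([ray('top',p,.042) for p in cv2.boxPoints(r)]); print(t,q.mean(0).round(4),np.linalg.norm(np.diff(q,axis=0),axis=1).round(4),r[2])
for k,p,z in(('obj',(199,228),.03),('drop',(196,162),.05),('box',(388,202),.03)):print(k,ray('top',p,z))
E
```

```text
top a [  7   7  13  13 144] [262.02083333 167.04166667] [0.6445 0.0692]
top b [  6   6  14  14 149] [319.6442953  170.53020134] [ 0.6361 -0.0363]
top c [  6   6  14  14 155] [256.68387097 240.89677419] [0.5089 0.08  ]
top d [  6   6  15  14 163] [315.95705521 244.58895706] [ 0.5007 -0.026 ]
centre [0.57256844 0.02171632] x 0.13587811691636195 y 0.1060757849056366 yaw [-4.4528747  -4.49675655]
side a [  6   7  14  12 120] [228.76666667 227.24166667] [0.6431 0.068 ]
side b [  7   8  13  10 100] [267.99 196.73] [ 0.6349 -0.0379]
side c [  6   7  15  13 153] [284.71895425 268.09150327] [0.5073 0.0787]
side d [  6   8  14  11 127] [323.22047244 232.82677165] [ 0.4987 -0.0269]
centre [0.57098471 0.02047584] x 0.1363763799210506 y 0.10608320859355443 yaw [-4.53735776 -4.53238463]
45 [0.5719 0.0208] [0.2307 0.2071 0.2294] 3.6522228717803955
50 [0.5719 0.0213] [0.2307 0.208  0.2294] 3.6522228717803955
55 [0.5712 0.0214] [0.2323 0.2093 0.231 ] 3.301865577697754
60 [0.5675 0.0199] [0.2397 0.2137 0.2384] 3.3664603233337402
65 [0.5673 0.0211] [0.2413 0.2172 0.2399] 3.251945734024048
obj [0.53644799 0.18823043]
drop [0.65720192 0.19172682]
box [ 0.57949084 -0.16348355]
```

The two views agree. The plate centre is at (0.572, 0.021) with a yaw of -4.5°, and the caps are at ±(68, 53) mm, so the corners lie 30/30 mm outward as stated. I'll shut the jaws and go to corner_c first, at (0.481, 0.111).

>>> apply_moves(steps=[{"translation": [0.06,-0.1,0],"rotation": [0,0,0.04]},{"translation": [0.12,-0.22,0],"rotation": [0,0,0.08]},{"translation": [0.18,-0.34,0],"rotation": [0,0,0.12]},{"translation": [0.25,-0.46,0],"rotation": [0,0,0.16]},{"translation": [0.32,-0.58,0],"rotation": [0,0,0.2]},{"translation": [0.38,-0.7,0],"rotation": [0,0,0.25]},{"translation": [0.44,-0.8,0],"rotation": [0,0,0.3]},{"translation": [0.5,-0.9,0],"rotation": [0,0,0.35]},{"translation": [0.55,-1,0],"rotation": [0,0,0.39]},{"translation": [0.55,-1,0],"rotation": [0,0,0.39]}], jaw=1, newtons=20)

```text
t: 0.93
eef_pos: [0.3268, 0.3942, 0.2265]
ee_rot: [3.141, 0.001, -0.08]
force: [-0.3, -0.0, 0.3]
width: 0.0262
gripper_force: 0.0
```

>>> apply_moves(steps=[{"translation": [0.06,-0.11,0],"rotation": [0,0,0]},{"translation": [0.12,-0.22,0],"rotation": [0,0,0]},{"translation": [0.18,-0.33,0],"rotation": [0,0,0]},{"translation": [0.24,-0.44,0],"rotation": [0,0,0]},{"translation": [0.31,-0.56,0],"rotation": [0,0,0]},{"translation": [0.38,-0.68,0],"rotation": [0,0,0]},{"translation": [0.44,-0.8,0],"rotation": [0,0,0]},{"translation": [0.5,-0.9,0],"rotation": [0,0,0]},{"translation": [0.55,-1,0],"rotation": [0,0,0]},{"translation": [0.55,-1,0],"rotation": [0,0,0]}])

```text
t: 1.77
eef_pos: [0.4643, 0.145, 0.2262]
ee_rot: [3.14, 0.001, -0.082]
force: [0.2, -0.4, -0.5]
width: 0.0004
gripper_force: 0.0
```

>>> apply_moves(steps=[{"translation": [0.03,-0.07,0],"rotation": [0,0,0]},{"translation": [0.07,-0.136,0],"rotation": [0,0,0]},{"translation": [0.07,-0.136,-0.1],"rotation": [0,0,0]},{"translation": [0.07,-0.136,-0.22],"rotation": [0,0,0]},{"translation": [0.07,-0.136,-0.34],"rotation": [0,0,0]},{"translation": [0.07,-0.136,-0.46],"rotation": [0,0,0]},{"translation": [0.07,-0.136,-0.56],"rotation": [0,0,0]},{"translation": [0.07,-0.136,-0.64],"rotation": [0,0,0]},{"translation": [0.07,-0.136,-0.68],"rotation": [0,0,0]},{"translation": [0.07,-0.136,-0.68],"rotation": [0,0,0]}])

```text
t: 2.6
eef_pos: [0.4791, 0.1135, 0.054]
ee_rot: [3.139, 0.004, -0.079]
force: [-0.0, -1.2, 0.3]
width: 0.0003
gripper_force: 0.0
```

```bash
python3 - <<'E'
from h import *
a=grab_frame('side');b=grab_frame('top')
cv2.imwrite('pics/c1.png',np.hstack([cv2.resize(a[130:340,130:410],(560,420)),cv2.resize(b[130:290,190:370],(0,0),fx=1.3,fy=1.3,dst=None) if 0 else cv2.copyMakeBorder(b[130:290,190:370],0,260,0,0,cv2.BORDER_CONSTANT)]))
print(get_state()['eef_pos'])
E
```

```text
[0.48081867 0.11437804 0.05650303]
```

View pics/c1.png

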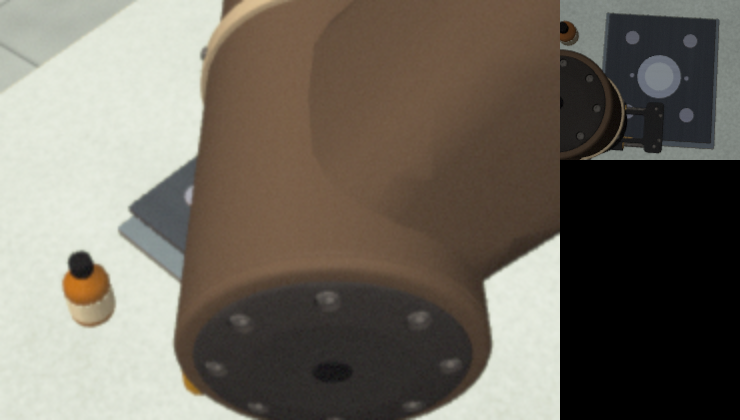

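The arm hides the corner in both views, so I'm relying on the calibration. The TCP is within 3 mm of the corner, and I'll press gently in steps.

>>> apply_moves(steps=[{"translation": [0,-0.01,-0.02],"rotation": [0,0,0]},{"translation": [0,-0.01,-0.03],"rotation": [0,0,0]},{"translation": [0,-0.01,-0.04],"rotation": [0,0,0]},{"translation": [0,-0.01,-0.048],"rotation": [0,0,0]},{"translation": [0,-0.01,-0.054],"rotation": [0,0,0]},{"translation": [0,-0.01,-0.06],"rotation": [0,0,0]},{"translation": [0,-0.01,-0.064],"rotation": [0,0,0]},{"translation": [0,-0.01,-0.066],"rotation": [0,0,0]},{"translation": [0,-0.01,-0.066],"rotation": [0,0,0]},{"translation": [0,-0.01,-0.066],"rotation": [0,0,0]}])

```text
t: 3.53
eef_pos: [0.4809, 0.1118, 0.0406]
ee_rot: [-3.141, -0.0, -0.078]
force: [-2.9, 0.4, 7.1]
width: 0.0005
gripper_force: 3.8
```

>>> apply_moves(steps=[{"translation": [0,0,-0.002],"rotation": [0,0,0]},{"translation": [0,0,-0.004],"rotation": [0,0,0]},{"translation": [0,0,-0.006],"rotation": [0,0,0]},{"translation": [0,0,-0.008],"rotation": [0,0,0]},{"translation": [0,0,-0.008],"rotation": [0,0,0]},{"translation": [0,0,-0.008],"rotation": [0,0,0]},{"translation": [0,0,-0.008],"rotation": [0,0,0]},{"translation": [0,0,-0.008],"rotation": [0,0,0]},{"translation": [0,0,-0.008],"rotation": [0,0,0]},{"translation": [0,0,-0.008],"rotation": [0,0,0]}])

```text
t: 4.37
eef_pos: [0.4809, 0.1119, 0.0388]
ee_rot: [-3.141, -0.0, -0.078]
force: [-4.3, 0.3, 9.7]
width: 0.0005
gripper_force: 4.7
```

>>> apply_moves(steps=[{"translation": [0,0,-0.003],"rotation": [0,0,0]},{"translation": [0,0,-0.006],"rotation": [0,0,0]},{"translation": [0,0,-0.009],"rotation": [0,0,0]},{"translation": [0,0,-0.012],"rotation": [0,0,0]},{"translation": [0,0,-0.012],"rotation": [0,0,0]},{"translation": [0,0,-0.012],"rotation": [0,0,0]},{"translation": [0,0,-0.012],"rotation": [0,0,0]},{"translation": [0,0,-0.012],"rotation": [0,0,0]},{"translation": [0,0,-0.012],"rotation": [0,0,0]},{"translation": [0,0,-0.012],"rotation": [0,0,0]}])

```text
t: 5.2
eef_pos: [0.4809, 0.112, 0.0364]
ee_rot: [-3.141, -0.001, -0.078]
force: [-8.3, 1.3, 17.1]
width: 0.0001
gripper_force: 9.1
```

Corner_c sank about 5.6 mm, with 7 N to 10 N on the way and then a hard rise to 17 N at the stop. That matches the soft mount, so I'll release it and check that it's free.

>>> apply_moves(steps=[{"translation": [0,0,0.01],"rotation": [0,0,0]},{"translation": [0,0,0.02],"rotation": [0,0,0]},{"translation": [0,0,0.04],"rotation": [0,0,0]},{"translation": [0,0,0.08],"rotation": [0,0,0]},{"translation": [0,0,0.12],"rotation": [0,0,0]},{"translation": [0,0,0.16],"rotation": [0,0,0]},{"translation": [0,0,0.18],"rotation": [0,0,0]},{"translation": [0.05,-0.06,0.18],"rotation": [0,0,0]},{"translation": [0.108,-0.13,0.18],"rotation": [0,0,0]},{"translation": [0.108,-0.13,0.18],"rotation": [0,0,0]}])

```text
t: 6.03
eef_pos: [0.5095, 0.0779, 0.0801]
ee_rot: [-3.142, -0.001, -0.079]
force: [-0.3, 0.2, 0.3]
width: 0.0003
gripper_force: 0.0
```

```bash
python3 - <<'E'
from h import *
s=get_state();print(s['eef_pos'],s['force'])
g=cv2.cvtColor(grab_frame('top'),cv2.COLOR_BGR2GRAY)
for k,(u,v) in dict(a=(262,167),b=(320,171),d=(316,245)).items():
    w=g[v-13:v+14,u-13:u+14]; t,m=cv2.threshold(w,0,255,cv2.THRESH_OTSU)
    _,l,st,c=cv2.connectedComponentsWithStats(m); i=l[13,13]; print(k,c[i]+[u-13,v-13],st[i])
E
```

```text
[0.50953509 0.07785298 0.08014975] [-0.25047238  0.176503    0.28568323]
a [259.0373444 168.5      ] [  0   0  27  27 482]
b [319.60810811 170.5       ] [  6   6  14  14 148]
d [315.63664596 244.96583851] [  0   0  27  27 644]
```

Cap b is unmoved. Now I'll press cap_c.

>>> apply_moves(steps=[{"translation": [-0.006,0.006,-0.03],"rotation": [0,0,0]},{"translation": [-0.006,0.006,-0.06],"rotation": [0,0,0]},{"translation": [-0.006,0.006,-0.085],"rotation": [0,0,0]},{"translation": [-0.006,0.006,-0.1],"rotation": [0,0,0]},{"translation": [-0.006,0.006,-0.11],"rotation": [0,0,0]},{"translation": [-0.006,0.006,-0.118],"rotation": [0,0,0]},{"translation": [-0.006,0.006,-0.124],"rotation": [0,0,0]},{"translation": [-0.006,0.006,-0.128],"rotation": [0,0,0]},{"translation": [-0.006,0.006,-0.128],"rotation": [0,0,0]},{"translation": [-0.006,0.006,-0.128],"rotation": [0,0,0]}])

```text
t: 6.92
eef_pos: [0.5069, 0.0808, 0.0482]
ee_rot: [-3.141, -0.001, -0.078]
force: [0.7, -0.3, 0.1]
width: 0.0002
gripper_force: 0.0
```

>>> apply_moves(steps=[{"translation": [0,0,-0.003],"rotation": [0,0,0]},{"translation": [0,0,-0.006],"rotation": [0,0,0]},{"translation": [0,0,-0.009],"rotation": [0,0,0]},{"translation": [0,0,-0.012],"rotation": [0,0,0]},{"translation": [0,0,-0.014],"rotation": [0,0,0]},{"translation": [0,0,-0.014],"rotation": [0,0,0]},{"translation": [0,0,-0.014],"rotation": [0,0,0]},{"translation": [0,0,-0.014],"rotation": [0,0,0]},{"translation": [0,0,-0.014],"rotation": [0,0,0]},{"translation": [0,0,-0.014],"rotation": [0,0,0]}])

```text
t: 7.75
eef_pos: [0.5071, 0.0809, 0.0461]
ee_rot: [-3.141, -0.002, -0.078]
force: [-4.8, -0.2, 17.3]
width: 0.0005
gripper_force: 8.8
```

>>> apply_moves(steps=[{"translation": [0,0,-0.002],"rotation": [0,0,0]},{"translation": [0,0,-0.004],"rotation": [0,0,0]},{"translation": [0,0,-0.004],"rotation": [0,0,0]},{"translation": [0,0,-0.004],"rotation": [0,0,0]},{"translation": [0,0,-0.004],"rotation": [0,0,0]},{"translation": [0,0,-0.004],"rotation": [0,0,0]},{"translation": [0,0,-0.004],"rotation": [0,0,0]},{"translation": [0,0,-0.004],"rotation": [0,0,0]},{"translation": [0,0,-0.004],"rotation": [0,0,0]},{"translation": [0,0,-0.004],"rotation": [0,0,0]}])

```text
t: 8.58
eef_pos: [0.5072, 0.0809, 0.0459]
ee_rot: [-3.141, -0.002, -0.078]
force: [-8.4, 0.2, 27.5]
width: 0.0003
gripper_force: 13.8
```

>>> apply_moves(steps=[{"translation": [0,0,0.01],"rotation": [0,0,0]},{"translation": [0,0,0.03],"rotation": [0,0,0]},{"translation": [0,0,0.1],"rotation": [0,0,0]},{"translation": [0,0,0.2],"rotation": [0,0,0]},{"translation": [0,0,0.32],"rotation": [0,0,0]},{"translation": [0,0,0.44],"rotation": [0,0,0]},{"translation": [0,0,0.56],"rotation": [0,0,0]},{"translation": [0,0,0.66],"rotation": [0,0,0]},{"translation": [0,0,0.72],"rotation": [0,0,0]},{"translation": [0,0,0.72],"rotation": [0,0,0]}])

```text
t: 9.42
eef_pos: [0.5082, 0.0812, 0.2274]
ee_rot: [-3.139, -0.006, -0.078]
force: [1.1, -0.6, -0.8]
width: 0.0004
gripper_force: 0.0
```

>>> apply_moves(steps=[{"translation": [-0.05,0.1,0],"rotation": [0,0,0]},{"translation": [-0.1,0.2,0],"rotation": [0,0,0]},{"translation": [-0.16,0.32,0],"rotation": [0,0,0]},{"translation": [-0.22,0.44,0],"rotation": [0,0,0]},{"translation": [-0.28,0.56,0],"rotation": [0,0,0]},{"translation": [-0.34,0.68,0],"rotation": [0,0,0]},{"translation": [-0.4,0.8,0],"rotation": [0,0,0]},{"translation": [-0.45,0.9,0],"rotation": [0,0,0]},{"translation": [-0.5,1,0],"rotation": [0,0,0]},{"translation": [-0.5,1,0],"rotation": [0,0,0]}])

```text
t: 10.25
eef_pos: [0.3798, 0.3339, 0.2226]
ee_rot: [3.141, 0.0, -0.076]
force: [0.1, 0.2, -0.1]
width: 0.0005
gripper_force: 0.0
```

>>> apply_moves(steps=[{"translation": [-0.05,0.1,0],"rotation": [0,0,0]},{"translation": [-0.1,0.2,0],"rotation": [0,0,0]},{"translation": [-0.16,0.32,0],"rotation": [0,0,0]},{"translation": [-0.22,0.44,0],"rotation": [0,0,0]},{"translation": [-0.28,0.56,0],"rotation": [0,0,0]},{"translation": [-0.34,0.68,0],"rotation": [0,0,0]},{"translation": [-0.4,0.8,0],"rotation": [0,0,0]},{"translation": [-0.45,0.9,0],"rotation": [0,0,0]},{"translation": [-0.5,1,0],"rotation": [0,0,0]},{"translation": [-0.5,1,0],"rotation": [0,0,0]}])

```text
t: 11.08
eef_pos: [0.2544, 0.5839, 0.2215]
ee_rot: [3.14, 0.0, -0.076]
force: [0.2, 0.1, -0.9]
width: 0.0001
gripper_force: 0.0
```

```bash
python3 - <<'E'
from h import *
print(get_state()['t'],get_state()['eef_pos'])
seeds={'top':dict(a=(262,167),b=(320,171),c=(257,241),d=(316,245)),'side':dict(a=(229,228),b=(268,197),c=(285,268),d=(324,233))}
o=[]
for n in seeds:
    im=grab_frame(n); g=cv2.cvtColor(im,cv2.COLOR_BGR2GRAY)
    for k,(u,v) in seeds[n].items():
        w=g[v-13:v+14,u-13:u+14]; t,m=cv2.threshold(w,0,255,cv2.THRESH_OTSU)
        _,l,s,c=cv2.connectedComponentsWithStats(m); i=l[13,13]; print(n,k,s[i],c[i]+[u-13,v-13])
    o.append(cv2.resize(im[130:340,130:410],(400,300)) if n=='side' else cv2.resize(im[130:310,180:420],(400,300)))
o.insert(0,cv2.resize(cv2.imread('pics/side0.png')[130:340,130:410],(400,300)))
cv2.imwrite('pics/end.png',np.vstack([np.hstack([o[0],o[2]]),np.hstack([o[1],o[1]*0])]))
E
```

```text
11.0833 [0.25442372 0.58393907 0.22151   ]
top a [  7   7  13  13 144] [262.02083333 167.04166667]
top b [  6   6  14  14 148] [319.66891892 170.56756757]
top c [  7   7  14  14 157] [257.17834395 241.41401274]
top d [  6   6  15  14 161] [315.88819876 244.61490683]
side a [  6   7  14  11 119] [228.77310924 227.19327731]
side b [ 7  8 13 10 99] [267.98989899 196.77777778]
side c [  6  10  15  13 152] [284.65131579 270.99342105]
side d [  6   8  14  11 127] [323.22047244 232.82677165]
```

View pics/end.png

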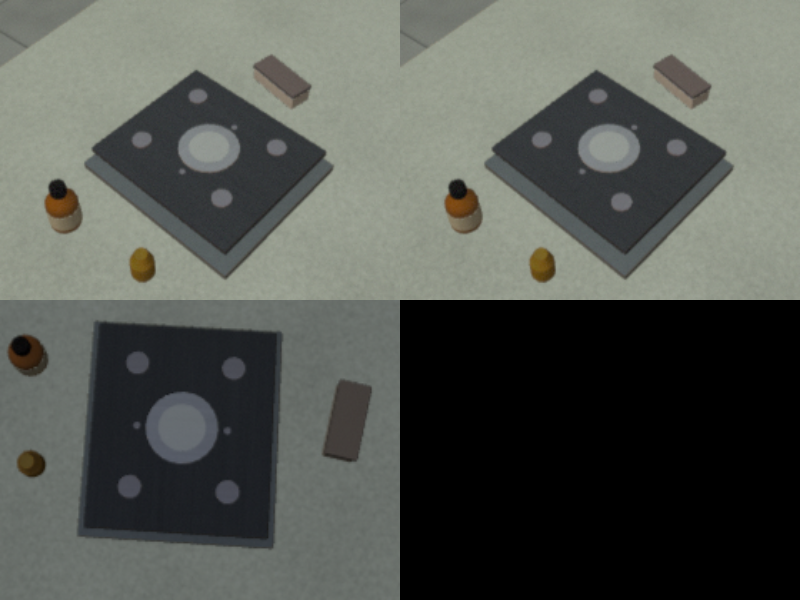

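The final pictures show the plate and the bystanders where they were. Caps a, b and d moved less than 0.1 px. In the side view cap c dropped 2.9 px, from row 268.1 to 271.0, which is about 8 mm, so it lies flat.

```bash
python3 -c "
from station import *
print(job_done())"
```

```text
the job is handed in; nothing more can be done
None
```

The near left corner (corner_c) was the one that gave, so I pressed its cap (cap_c) down flat; the other three caps, the plate and the things beside it did not move, and the job is handed in.

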